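# Refit the drip plate on its studs by feel

### The job

Pick up the steel drip plate by its black grip and refit it on the cream drip stand: lay it gently on the two studs, slide it about under light pressure until both holes drop over them, and leave it lying flush on the stand, let go. Never press or shove hard against the stand or its studs, and leave the mug and the spoon rest that stand between plate and stand where they are.

Things in the scene. Friction and masses are not known exactly. Their poses are not given: they have to be found in the camera images.
- plate: Loose flat steel drip plate, 96 (its x) by 160 (its y) by 4 mm thick, about 0.3 kg, lying face up on the glass. Origin: centre of its underside; z up. Two round through holes of 11 diameter at x = 0, y = -55 and +55. Fitted, its x lies along the stand's x, either way round. With the holes over the studs it lies flush on the stand, underside 30 above the glass; else it rides on the stud tops at 38.
- plate_grip (a point): Centre of the top of the plate's black grip block, which stands in the middle of the plate, 56 mm long along the plate's x and 14 wide along its y; this point is 44 above the plate's underside. Pinch it across its 14 width.
- stand: Cream plastic drip stand fixed on the glass, 130 (its x) by 180 (its y) by 30 mm high. Its flat top floats on rubber buffers: sinks about 1 mm per 5 N, at most 6. Origin: centre of its underside; z up. Two upright steel studs, 9 diameter, rise 8 above its top at y = -55 and +55 (the uppermost 1 tapers to 7.4 diameter).
- stand_top (a point): Centre of the stand's flat top, 30 mm above the glass. Both studs sit on one tightly clamped carriage and share one x, anywhere from -18 to +18 mm from this point along the stand's x. That setting differs each time and is not measured: it has to be felt for.
- mug_a: Duck-egg blue mug, 76 diameter, 92 high, standing on the glass between plate and stand, a little farther out. Origin: centre of its underside. Bystander.
- spoon_rest: White ceramic spoon rest, 115 by 80, 13 high, on the glass between plate and stand, nearer the robot. Origin: underside. Bystander.
There are look-alikes about, which are no part of the job. Leave any orange look-alike of the plate alone. Leave any yellow look-alike of the stand alone.

How it is judged:
By the outcome, as a careful person would: the job done as asked, in the order asked, and still so for the second after the job is handed in, with the robot touching nothing.
It also fails if it takes over 64 s, if anything falls off the work surface, if the arm or the gripper's body presses on something with over 40 N, if the wrist force passes 120 N, or if a joint passes its speed limit or range.

### The arm

A 6-joint arm with a two-finger parallel gripper is mounted at the origin on the work surface. World frame = base frame: x ahead of the robot, y to its left, z up, the work surface at z = 0. Lengths are in m, angles in rad, forces in N, time in s.
With the tool pointing down it reaches from about 0.325 to 0.9 m from the base axis. Payload 3.5 kg.
Tool frame: the origin (TCP) lies where the fingers leave the gripper's body, on its centre line; the fingertips stand 73 mm ahead of it and the grasp point (between the pads) lies 54 mm ahead of it (bot.tcp_to_tips is the distance from the TCP to the fingertips, in m); y points along the fingers, x is the direction in which the jaws open and shut, and the axes are right-handed (so a half turn about y gives the same grasp; the last joint's range is limited). The gripper opens to 85 mm and grips with 20 to 120 N. Pads are 22 mm wide; open, the fingers measure 114 mm over their backs; the gripper's body (76 mm by 85 mm) begins 54 mm behind the grasp point. The pads swing forward as they close: fully open they stand 13 mm farther back than shut.
Start: joints at [-1.226, 0.276, -0.026, 1.268, 0, 1.467], TCP at [0.271, -0.563, 0.304] pointing down, gripper open.
Joint ranges: [-3.12, 3.12], [-0.85, 1.88], [-1.08, 1.24], [-1.95, 2.15], [-1.57, 1.53], [-3.14, 3.14]. Speed limits (rad/s): [2.57, 2.57, 3.14, 3.14, 3.14, 3.14].

### API

Orientations are given as a unit quaternion [x, y, z, w].
In Python, from rig import bot, claw, cams gives the robot as it stands. Calls block until the motion is done:
- bot.reach(position, orientation): joint-space move of the TCP to a pose.
- bot.move_l(position, speed=0.15, attitude=None): straight line of the TCP; attitude=None keeps the orientation; speed is the mean speed in m/s.
- bot.movej(angles): joint-space move.
- claw.set_gripper(opening): opening from 0.0 (shut) to 1.0 (fully open); the grip force is fixed at half the most; returns when the fingers have stopped.
- bot.hold(seconds).
- bot.solve_ik(position, orientation): joint angles nearest the present ones, or None.
- bot.sense(): the state.
- cams.grab_frame(name): name is "scene" or "top" or "wrist"; returns a dict with "img" (480x640x3 uint8, red, green, blue), "camera_matrix" (3x3 intrinsics, pixels), "position" and "attitude" of the camera in the world; the wrist camera has in their place "hand_eye" (4x4, takes a point from camera to tool coordinates, whose origin is the TCP and whose axes are the tool frame's). Camera axes: x right, y down, z forward; pixel columns grow to the right and rows downward; lengths in m; the calibration is good to about 2 mm. A picture is of the moment at which its call begins: read the wrist's pose just before it. There is no depth.
A pose or a line that the arm cannot do raises bot.MotionError and nothing moves.
- bot.finish_job(): hands the job in, once; it reports no verdict.
The state is a dict: "clock": time; "joint_pos": joint angles; "joint_vel": joint speeds; "effort": joint torques, N m; "ee_pos": TCP position; "ee_rot": TCP orientation; "wrist_force": force on the tool from outside, world axes, zero at the start; "torque": the same for the moment, N m; "opening": opening from 0.0 (shut) to 1.0 (fully open).
Only numpy, scipy, OpenCV 4.12 (cv2) and the standard library are available. Lean on these libraries where they do the work, as an engineer would, in place of code of your own. Each camera call takes 0.05 s, during which the arm holds its last target.

## Working session

There is one attempt and no reset: what is moved stays moved. The work goes in short steps, each a Python script; the robot and the scene stay as the last script left them, time stands still between calls to the robot, and variables do not carry over. Pictures are saved under pics/ and viewed, and the job is handed in when it is done.

```bash
ls; mkdir -p pics
python3 - <<'E'
from rig import bot,claw,cams
import cv2
for n in ["scene","top","wrist"]:
    f=cams.grab_frame(n); cv2.imwrite(f"pics/{n}0.png",f["img"][:,:,::-1])
    print(n,f["camera_matrix"],f.get("position"),f.get("attitude"),f.get("hand_eye"))
s=bot.sense(); print(s)
E
```

```text
pics
scene [[570.27260391   0.         322.1810952 ]
 [  0.         570.27260391 240.86009007]
 [  0.           0.           1.        ]] [ 1.13538361 -0.092647    0.84353762] [ 0.7432621   0.56083462 -0.21521503 -0.29446302] None
top [[457.88359797   0.         321.51567431]
 [  0.         457.88359797 236.69572081]
 [  0.           0.           1.        ]] [0.38745178 0.10692168 0.94627034] [-0.69917172  0.71387761 -0.01690161  0.03538348] None
wrist [[380.00808056   0.         320.82451248]
 [  0.         380.00808056 245.66865935]
 [  0.           0.           1.        ]] None None [[ 9.99999319e-01 -6.41855574e-04 -9.74895760e-04 -5.15042066e-04]
 [ 7.61548227e-04 -2.74184590e-01  9.61676781e-01 -6.82504725e-02]
 [-8.84558997e-04 -9.61676868e-01 -2.74183915e-01  6.86066831e-02]
 [ 0.00000000e+00  0.00000000e+00  0.00000000e+00  1.00000000e+00]]
{'clock': 0.15, 'joint_pos': array([-1.22640803e+00,  2.76997969e-01, -2.75297374e-02,  1.26797322e+00,
       -2.42760085e-05,  1.46740449e+00]), 'joint_vel': array([ 0.00100305, -0.00173267,  0.00423162,  0.00113768,  0.00041616,
        0.00047868]), 'effort': array([ 5.40361161e-04, -4.46055973e+01,  2.95638961e+01,  1.05446210e-02,
       -8.64951767e-05, -8.83033294e-06]), 'ee_pos': array([ 0.27043824, -0.56295082,  0.30300882]), 'ee_rot': array([-0.59816741,  0.37698787, -0.37602871,  0.59889757]), 'wrist_force': array([-0.25434004,  0.34755933, -0.36988466]), 'torque': array([-0.01801672, -0.00388013,  0.02097425]), 'opening': 1.001366532894936}
```

View pics/scene0.png

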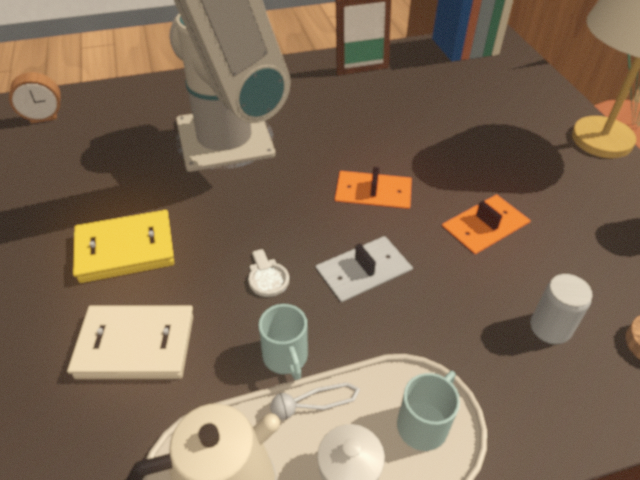

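View pics/top0.png

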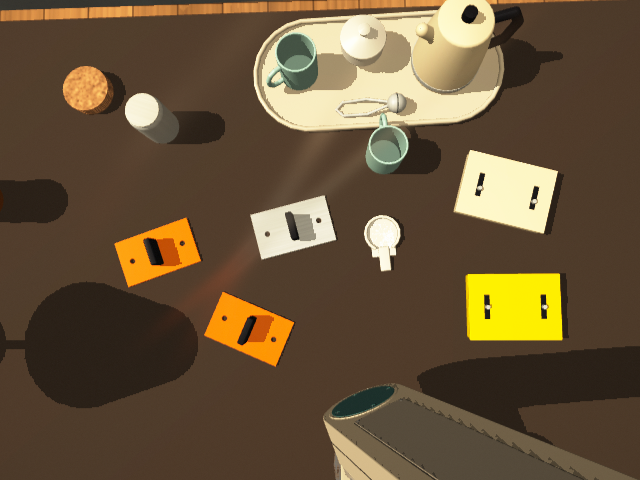

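```bash
cat > h.py <<'E'
import numpy as np,cv2
from scipy.spatial.transform import Rotation as R
def pose(f,ee=None):
    if "hand_eye" in f and f.get("position") is None:
        T=np.eye(4);T[:3,:3]=R.from_quat(ee[1]).as_matrix();T[:3,3]=ee[0]
        return T@np.array(f["hand_eye"])
    T=np.eye(4);T[:3,:3]=R.from_quat(f["attitude"]).as_matrix();T[:3,3]=f["position"];return T
def px2w(f,uv,z,ee=None):
    T=pose(f,ee);K=np.array(f["camera_matrix"])
    uv=np.atleast_2d(uv).astype(float)
    d=np.c_[uv,np.ones(len(uv))]@np.linalg.inv(K).T@T[:3,:3].T
    return T[:3,3]+d*((z-T[2,3])/d[:,2])[:,None]
def w2px(f,P,ee=None):
    T=pose(f,ee);K=np.array(f["camera_matrix"]);P=np.atleast_2d(P)
    c=(P-T[:3,3])@T[:3,:3]@K.T
    return c[:,:2]/c[:,2:]
E
python3 - <<'E'
from rig import bot,claw,cams
from h import *
f=cams.grab_frame("top");im=f["img"]
hsv=cv2.cvtColor(im,cv2.COLOR_RGB2HSV)
def rect(box,mask,z,name):
    x0,y0,x1,y1=box
    m=np.zeros_like(mask);m[y0:y1,x0:x1]=mask[y0:y1,x0:x1]
    c=max(cv2.findContours(m,cv2.RETR_EXTERNAL,cv2.CHAIN_APPROX_NONE)[0],key=cv2.contourArea)
    P=px2w(f,c[:,0,:],z)
    (cx,cy),(w,h),a=cv2.minAreaRect((P[:,:2]*1000).astype(np.float32))
    print(name,cx,cy,w,h,a, cv2.minAreaRect(c))
m=((hsv[...,1]<60)&(hsv[...,2]>110)).astype(np.uint8)*255
rect((240,185,345,270),m,.004,"plate")
m2=((hsv[...,2]>150)).astype(np.uint8)*255
rect((445,140,570,245),m2,.030,"stand")
a=cv2.resize(im[180:275,235:350],None,fx=5,fy=5,interpolation=cv2.INTER_CUBIC)[:,:,::-1]
b=cv2.resize(im[140:240,445:570],None,fx=6,fy=6,interpolation=cv2.INTER_CUBIC)[:,:,::-1]
cv2.imwrite("pics/c1.png",a);cv2.imwrite("pics/c2.png",b)
E
```

```text
plate 479.0703125 189.73907470703125 96.74285125732422 159.84202575683594 13.655960083007812 ((292.82159423828125, 227.0809326171875), (46.443687438964844, 77.42761993408203), 75.0685806274414)
stand 539.4872436523438 -239.08787536621094 182.70388793945312 131.13848876953125 74.34954833984375 ((505.5213623046875, 191.21253967285156), (93.14747619628906, 64.80751037597656), 13.706960678100586)
```

View pics/c1.png

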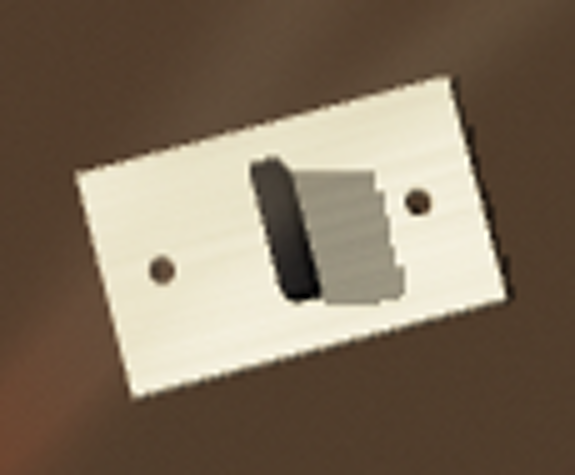

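View pics/c2.png

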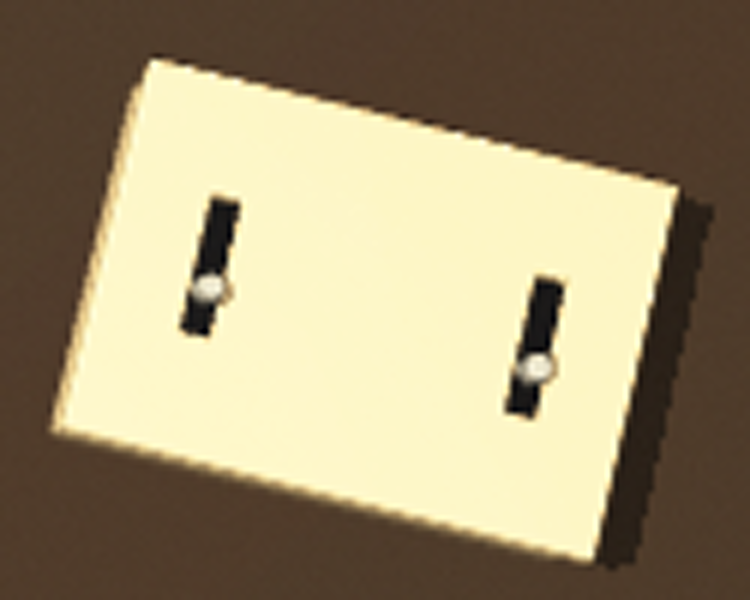

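```bash
cat >> h.py <<'E'
def quat(xdir):  # tool y down, tool x at world angle xdir (rad)
    x=np.array([np.cos(xdir),np.sin(xdir),0]);y=np.array([0,0,-1.]);z=np.cross(x,y)
    return R.from_matrix(np.c_[x,y,z]).as_quat()
E
python3 - <<'E'
from rig import bot,claw,cams
from h import *
f=cams.grab_frame("top")
c=lambda x,y,s,ox,oy:((x+.5)/s-.5+ox,(y+.5)/s-.5+oy)
H=px2w(f,[c(162,270,5,235,180),c(418,202,5,235,180)],.003)
S=px2w(f,[c(210,265,6,445,140),c(535,346,6,445,140)],.030)
T=px2w(f,[c(210,288,6,445,140),c(537,367,6,445,140)],.038)
C=px2w(f,[c(150,60,6,445,140),c(680,187,6,445,140),c(594,563,6,445,140),c(55,430,6,445,140)],.030)
for n,P in [("holes",H),("slots",S),("studs",T)]:
    d=P[0]-P[1];print(n,P[:,:2],P.mean(0)[:2],np.hypot(*d[:2]),np.degrees(np.arctan2(d[1],d[0])))
print("corners",C[:,:2],C.mean(0))
for i in range(4): 
    d=C[i]-C[(i+1)%4];print(np.hypot(*d[:2]),np.degrees(np.arctan2(d[1],d[0])))
g=px2w(f,[c(275,165,5,235,180),c(265,160,5,235,180)],.044);print("griptop end",g)
for a in (103.66,-76.34):
    for off in (-29.3,):
        print(a,bot.solve_ik([*H.mean(0)[:2],.085],quat(np.radians(a))),bot.solve_ik([*T.mean(0)[:2],.12],quat(np.radians(a+off))))
E
```

```text
holes [[0.46651767 0.24386282]
 [0.49245164 0.13708902]] [0.47948466 0.19047592] 0.1098781858354804 103.65203131560739
slots [[ 0.55515266 -0.18897261]
 [ 0.52526354 -0.29481203]] [ 0.5402081  -0.24189232] 0.10997883234580205 74.23028470463214
studs [[ 0.54599153 -0.18604245]
 [ 0.51707079 -0.29158147]] [ 0.53153116 -0.23881196] 0.10942986658789298 74.67549013740114
corners [[ 0.62532638 -0.17211724]
 [ 0.57755893 -0.34542925]
 [ 0.45251968 -0.31019185]
 [ 0.50085452 -0.13528249]] [ 0.53906488 -0.24075521  0.03      ]
0.17977424776233583 74.59097500216905
0.12990954616488587 -15.738405351322884
0.1814649826094218 -105.4477227441822
0.12980772513102 163.51502035648502
griptop end [[0.5039733  0.19236827 0.044     ]
 [0.50606757 0.19632404 0.044     ]]
103.66 [ 0.25279034  0.3058597  -0.50880957  0.75612706  0.          0.01437837] [-0.53317992  0.35952122 -0.3336024   0.8776727   0.         -0.26021042]
-76.34 [ 0.25279034  0.3058597  -0.50880957  0.75612706  0.         -3.12721429] [-0.53317992  0.35952122 -0.3336024   0.8776727   0.          2.88138223]
```

Candidates for the plate in the top image are steel (293,227), orange (158,252) and orange (250,330). I choose the steel one; crop c1 shows its holes and black grip. Candidates for the stand are cream (507,192) and yellow (515,307). I choose the cream one; in crop c2 the studs appear at about x = -8 mm in their slots. Hole spacing measures 109.9 mm and stand size 180 x 130 mm, both as specified.

Run:
```python
from rig import bot,claw,cams
from h import *
q=quat(np.radians(103.66))
bot.reach([.4795,.1905,.19],q)
s=bot.sense();ee=(s["ee_pos"],s["ee_rot"])
f=cams.grab_frame("wrist");print(s["clock"],ee)
im=f["img"][:,:,::-1].copy()
for p in w2px(f,[[.4795,.1905,.044],[.4665,.24386,.004],[.49245,.1371,.004]],ee): cv2.circle(im,tuple(int(round(v)) for v in p),3,(0,0,255),-1); print(p)
cv2.imwrite("pics/w1.png",im)
```

```text
3.0333 (array([0.48000824, 0.18999041, 0.19016315]), array([ 0.43747031,  0.55575617, -0.55554444, -0.43717867]))
[321.19751164 260.26107589]
[400.21822496 242.14164675]
[241.96922274 242.48775633]
```

View pics/w1.png

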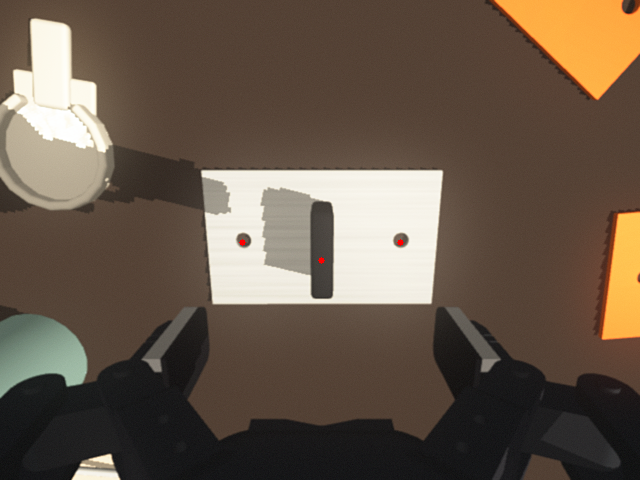

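The wrist view shows the steel plate with its holes at (243,240) and (400,240) and the grip at (322,250). My projected points land within 2 px, so I'm descending to grip.

Run:
```python
from rig import bot,claw,cams
from h import *
bot.move_l([.4795,.1905,.086],speed=.1)
s=bot.sense();print(s["clock"],s["ee_pos"],s["wrist_force"])
claw.set_gripper(0.0)
s=bot.sense();print(s["clock"],s["ee_pos"],s["wrist_force"],s["opening"])
bot.move_l([.4795,.1905,.26],speed=.12)
s=bot.sense();print(s["clock"],s["ee_pos"],s["wrist_force"],s["torque"],s["opening"])
ee=(s["ee_pos"],s["ee_rot"]);f=cams.grab_frame("wrist")
cv2.imwrite("pics/w2.png",f["img"][:,:,::-1])
```

```text
4.275 [0.48011868 0.19066757 0.08660645] [1.19831259 0.06063701 0.07639429]
4.925 [0.47974049 0.1904846  0.08624244] [ 0.75848208 -0.92493945  2.35555168] 0.15179508282544782
6.525 [0.47892731 0.19036854 0.25903164] [ 0.70787267 -0.3679382  -2.87142936] [ 0.00441317  0.03221211 -0.01779417] 0.1529931047330159
```

View pics/w2.png

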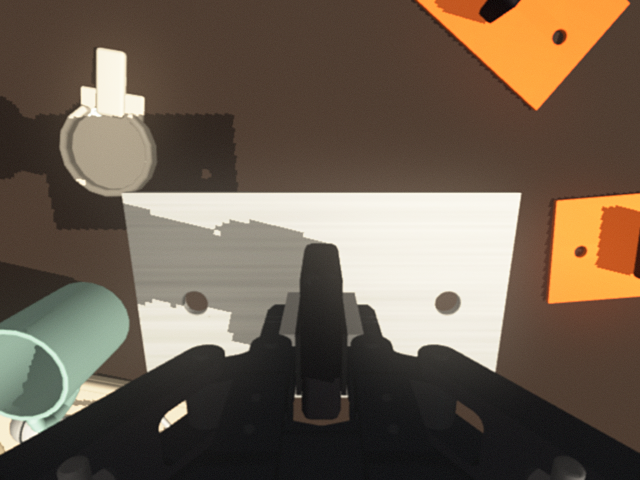

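The plate is held level with its holes at (195,302) and (448,302). I'll compute the hole positions in the tool frame, carry it over at height, and approach with a deliberate 5 mm offset along the stand's x.

Run:
```python
from rig import bot,claw,cams
from h import *
s=bot.sense();ee=(s["ee_pos"],s["ee_rot"]);f=cams.grab_frame("wrist")
im=f["img"]
g=cv2.cvtColor(im,cv2.COLOR_RGB2GRAY)
uv=[]
for (u,v) in [(195,302),(448,302)]:
    p=g[v-18:v+19,u-20:u+21].astype(np.uint8)
    t,m=cv2.threshold(p,0,255,cv2.THRESH_BINARY_INV+cv2.THRESH_OTSU)
    n,l,st,ce=cv2.connectedComponentsWithStats(m)
    k=l[18,20];print(k,st[k],ce[k]);uv.append((u-20+ce[k][0],v-18+ce[k][1]))
zt=ee[0][2]-.0864+.003
H=px2w(f,uv,zt,ee);d=H[0]-H[1]
Rm=R.from_quat(ee[1]).as_matrix()
print(uv,H,np.hypot(*d[:2]),np.degrees(np.arctan2(d[1],d[0])))
print("in tool",(H-ee[0])@Rm, "tool x ang",np.degrees(np.arctan2(Rm[1,0],Rm[0,0])))
# carry
st=np.array([.53153,-.23881]); ux=np.array([np.cos(np.radians(-15.5)),np.sin(np.radians(-15.5))])
q=quat(np.radians(74.5))
bot.reach([.50,.0,.27],quat(np.radians(90)))
p=st+ux*.005
bot.reach([*p,.22],q)
s=bot.sense();print(s["clock"],s["ee_pos"],s["wrist_force"],s["torque"])
f=cams.grab_frame("top");cv2.imwrite("pics/t2.png",f["img"][:,:,::-1])
f=cams.grab_frame("scene");cv2.imwrite("pics/s2.png",f["img"][:,:,::-1])
```

```text
1 [   0    0   41   31 1063] [20.54562559 12.72718721]
1 [  7   8  26  23 456] [19.44078947 18.56798246]
[(np.float64(195.5456255879586), np.float64(296.7271872060207)), (np.float64(447.4407894736842), np.float64(302.5679824561403))] [[0.4871648  0.13713344 0.1756487 ]
 [0.46422838 0.24363521 0.1756487 ]] 0.10894358897875143 -77.84630580582609
in tool [[-0.05365311  0.08341007  0.00444087]
 [ 0.05525291  0.08340145  0.00158007]] tool x ang 103.65843081564763
8.3917 [ 0.53644366 -0.23850216  0.21996706] [ 0.29161772  0.50401681 -4.69605479] [ 0.10707665 -0.03212349  0.04141197]
```

View pics/s2.png

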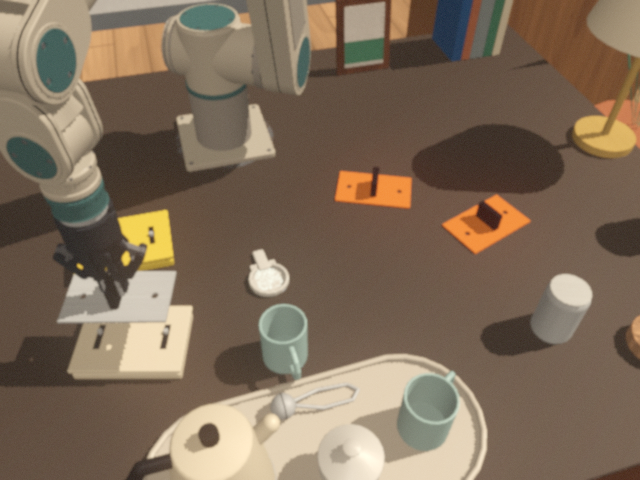

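The plate is over the cream stand, clear of everything. Now I lower it slowly with force feedback.

```bash
cat >> h.py <<'E'
ux=np.array([np.cos(np.radians(-15.5)),np.sin(np.radians(-15.5))]); uy=np.array([-ux[1],ux[0]])
ST=np.array([.53153,-.23881])
def xy(a,b): return ST+ux*a*1e-3+uy*b*1e-3
def ab(p): d=np.array(p[:2])-ST; return d@ux*1e3,d@uy*1e3
def show(s,f0):
    a,b=ab(s["ee_pos"]);F=s["wrist_force"]-f0
    print("t%.2f a%.2f b%.2f z%.2f Fx%.1f Fy%.1f Fz%.1f tq %s"%(s["clock"],a,b,s["ee_pos"][2]*1e3,F[:2]@ux,F[:2]@uy,F[2],np.round(s["torque"],2)))
    return F
E
python3 - <<'E'
from rig import bot,claw,cams
from h import *
bot.move_l([*xy(6,0),.135],speed=.08); bot.hold(.2)
fs=[]
for i in range(4): bot.hold(.03);fs.append(bot.sense()["wrist_force"])
f0=np.mean(fs,0);np.save("f0.npy",f0);print(f0,np.std(fs,0))
z=.128
show(bot.sense(),f0)
while z>.118:
    bot.move_l([*xy(6,0),z],speed=.02)
    F=show(bot.sense(),f0)
    if F[2]>2.5: break
    z-=.001
print("cmd z",z)
E
```

```text
[-0.087829   -0.38224988 -3.83006972] [0.5351443  0.41567064 0.62100975]
t10.04 a6.13 b-0.03 z135.31 Fx-0.6 Fy-0.9 Fz-0.9 tq [ 0.   -0.02  0.04]
t10.54 a5.79 b0.06 z127.66 Fx0.0 Fy0.2 Fz0.2 tq [-0.01  0.02 -0.02]
t10.79 a6.02 b0.01 z126.98 Fx-0.2 Fy0.3 Fz0.3 tq [-0.02  0.04 -0.04]
t11.04 a5.95 b0.01 z125.94 Fx0.6 Fy0.1 Fz0.1 tq [-0.01 -0.01 -0.02]
t11.29 a5.91 b0.01 z124.90 Fx-0.4 Fy-0.6 Fz-0.2 tq [ 0.06 -0.02 -0.01]
t11.54 a6.19 b-0.06 z124.15 Fx-0.9 Fy1.0 Fz1.1 tq [-0.02 -0.01  0.04]
t11.79 a6.23 b-0.05 z123.48 Fx-1.1 Fy0.7 Fz4.2 tq [ 0.14  0.12 -0.01]
cmd z 0.123
```

Contact at z ≈ 124 mm, which matches the plate riding on the stud tops (38 mm). Now I slide it along -x under about 4 N.

Run:
```python
from rig import bot,claw,cams
from h import *
f0=np.load("f0.npy")
a=6;z=.1228
while a>-6:
    a-=.7
    bot.move_l([*xy(a,0),z],speed=.02)
    F=show(bot.sense(),f0)
    if F[2]<1.2:
        bot.hold(.1);F=show(bot.sense(),f0)
        if F[2]<1.4: print("drop?");break
    if F[2]>9 or np.hypot(*F[:2])>8: print("stop");break
```

```text
t12.04 a6.02 b-0.07 z123.33 Fx1.6 Fy0.1 Fz4.6 tq [ 0.04 -0.21 -0.05]
t12.29 a5.57 b-0.12 z123.32 Fx2.4 Fy1.1 Fz4.8 tq [-0.06 -0.55  0.02]
t12.54 a4.44 b-0.18 z123.16 Fx3.1 Fy1.4 Fz5.5 tq [-0.17 -0.6   0.05]
t12.79 a3.41 b-0.18 z122.99 Fx3.2 Fy0.5 Fz5.3 tq [-0.17 -0.56  0.01]
t13.04 a1.73 b-0.04 z122.39 Fx0.0 Fy-0.5 Fz0.1 tq [-0.22 -0.03  0.04]
t13.14 a0.58 b0.12 z121.40 Fx0.6 Fy-0.2 Fz0.8 tq [-0.35 -0.07 -0.09]
drop?
```

Force fell off, so the holes appear to have dropped on near a ≈ 1–2 mm. I'll lower carefully.

Run:
```python
from rig import bot,claw,cams
from h import *
f0=np.load("f0.npy")
bot.hold(.2);s=bot.sense();show(s,f0)
a,b=ab(s["ee_pos"]);z=.1215
while z>.113:
    bot.move_l([*xy(a,b),z],speed=.02)
    F=show(bot.sense(),f0)
    if F[2]>4 or np.hypot(*F[:2])>6: print("stop");break
    z-=.0012
```

```text
t13.34 a0.79 b0.10 z121.50 Fx-0.9 Fy-0.7 Fz-0.2 tq [-0.27  0.15 -0.01]
t13.60 a0.35 b0.10 z121.14 Fx0.3 Fy-1.9 Fz-0.0 tq [-0.37 -0.01 -0.02]
t13.85 a0.63 b0.15 z120.17 Fx-0.6 Fy-1.1 Fz0.7 tq [-0.32  0.05  0.01]
t14.10 a0.78 b0.14 z119.06 Fx-0.2 Fy-1.5 Fz0.4 tq [-0.27  0.04 -0.03]
t14.35 a0.79 b0.12 z117.82 Fx0.1 Fy-1.1 Fz-1.0 tq [-0.28 -0.   -0.02]
t14.60 a0.77 b0.14 z116.56 Fx0.4 Fy-0.1 Fz0.2 tq [-0.34  0.02 -0.  ]
t14.85 a0.88 b0.11 z115.79 Fx-0.3 Fy-0.5 Fz2.7 tq [-0.13  0.18  0.01]
t15.10 a0.89 b0.09 z114.89 Fx-2.3 Fy-0.5 Fz7.8 tq [0.07 0.47 0.03]
stop
```

The plate seats at z ≈ 116.2 mm, 8 mm below the riding height, so it's flush. I'll relax the pressure, let go, retreat and look.

Run:
```python
from rig import bot,claw,cams
from h import *
f0=np.load("f0.npy")
bot.move_l([*xy(.85,.1),.1162],speed=.02);bot.hold(.1);show(bot.sense(),f0)
claw.set_gripper(0.55);s=bot.sense();show(s,f0);print(s["opening"])
p=s["ee_pos"]
bot.move_l([p[0],p[1],.26],speed=.1)
bot.hold(.1);s=bot.sense();ee=(s["ee_pos"],s["ee_rot"]);show(s,f0)
for n in ("wrist","scene","top"):
    f=cams.grab_frame(n);cv2.imwrite(f"pics/{n}3.png",f["img"][:,:,::-1])
    if n=="scene":cv2.imwrite("pics/scene3c.png",cv2.resize(f["img"][260:400,50:220,::-1],None,fx=4,fy=4,interpolation=cv2.INTER_CUBIC))
```

```text
t15.45 a0.97 b0.10 z115.96 Fx-0.0 Fy-0.1 Fz2.3 tq [-0.26  0.04  0.02]
t15.88 a1.00 b0.14 z116.38 Fx-0.2 Fy0.2 Fz4.3 tq [0.   0.02 0.01]
0.5477241966284578
t17.57 a0.64 b0.25 z259.21 Fx0.9 Fy0.4 Fz3.2 tq [0.02 0.07 0.06]
```

View pics/wrist3.png

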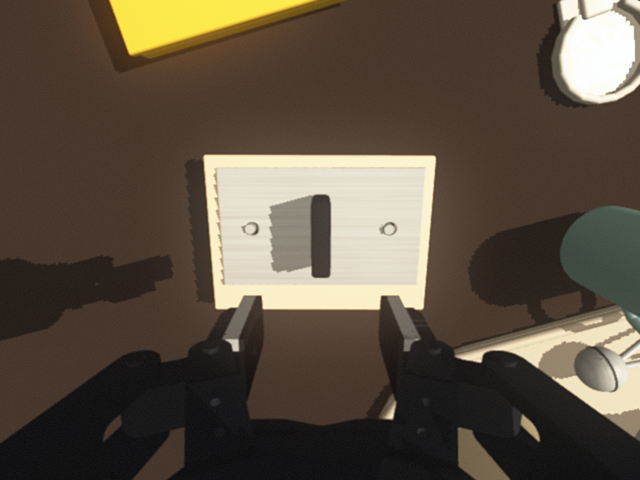

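View pics/scene3c.png

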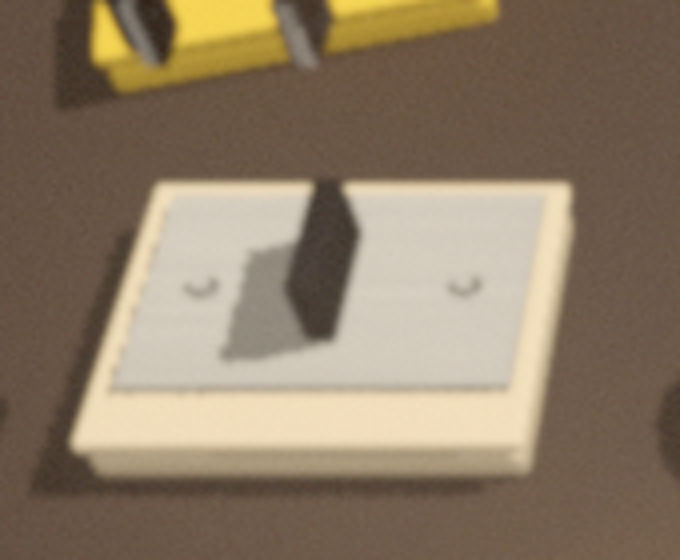

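View pics/top3.png

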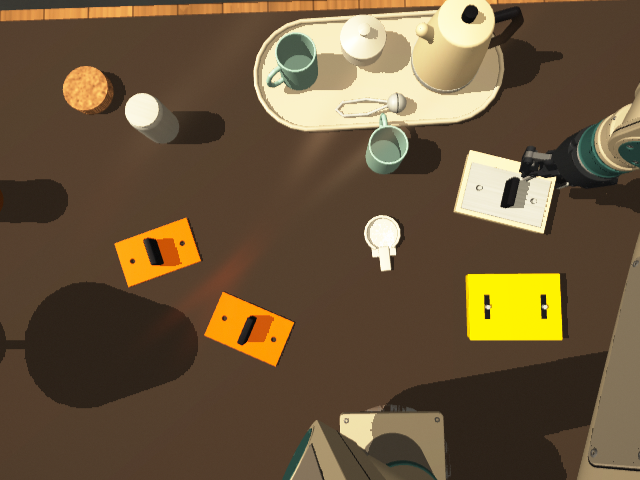

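The wrist view shows the studs standing up through both holes at (251,229) and (390,229). The plate lies flat with a narrow even shadow, and the gripper is clear. In the top view the mug (387,148) and the spoon rest (383,235) haven't moved. Handing in.

Run:
```python
from rig import bot
print(bot.finish_job(), bot.sense()["clock"])
```

```text
the job is handed in; nothing more can be done
the job is handed in; nothing more can be done
```

The steel drip plate is back on the cream stand, lying flush with both studs through its holes. The gripper has let go and is clear. I handed the job in at about 18 s on the robot clock; no verdict is reported.

- **Landing and slide:** I lifted the plate by its black grip and carried it over the mug and spoon rest. I set it on the stud tops deliberately about 5 mm off along the stand's x, then slid it under about 5 N until both holes dropped.
- **Forces:** Readings at the wrist peaked at about 8 N vertical and about 3.5 N sideways while it was touching the stand. These were sampled after each small step, so a brief peak in between could have been missed.
- **Seating:** The tool came to rest about 8 mm below the riding height, which is the stud height. The wrist and scene pictures show both studs standing in their holes and the plate flat.
- **Surroundings:** In the last top view the mug, the spoon rest and the look-alikes are where they were.
- **What disagreed:** Measuring the held plate's holes by wrist camera failed for one hole, where shadow merged with it. I used the other hole and the force feedback instead. During the drop the arm also settled about 2 mm past its commanded position, within the force limits.

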